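Index the tube carousel to bring the uncapped tube under the nozzle

TASK

Index the tube carousel by one hole so that the uncapped tube, which stands next to the dispensing nozzle on one side or the other, comes to stand right under the nozzle: with the fingertips, gently press the indexing plunger in far enough to free the table, turn the table by its plunger to that next hole, and let the plunger spring back fully up into the hole. Grip and lift nothing, the plunger included; leave the tubes in their sleeves, touch neither the tubes nor the dispenser, and leave the things round the carousel where they are.

Things in the scene. Friction and masses are not known exactly. Their poses are not given: they have to be found in the camera images.
- table_axis (a point): the vertical axis of the carousel's turning table, at the height of the index plate (40 mm above the bench). The table is a white disc 164 mm across with six aluminium tube sleeves, 60 degrees apart, 55 mm from the axis, their rims 92 mm above the bench
- plunger_dish (a point): centre of the floor of the indexing plunger's dished black button, 89 mm above the bench when up, 115 mm from the table's axis on an arm of the table, across from the nozzle at the start; it turns with the table. The round dish is 46 mm wide inside, 53 mm outside, its rim 9 mm above its floor, so closed fingertips fit in and can push it along. It goes straight down 18 mm
- plunger (a joint): travel of the plunger (m): 0 up, locked in a hole; 0.018 at its stop. Spring: 4 N to start, 9 N at 0.010, 12 N at the stop. From 0.010 its collar is under the index plate and the table can turn (aim for 0.014); let go between holes it stays near 0.010, held by the plate, and can be pushed on; within about 2 mm of a hole's centre it springs up to 0 and locks the table
- carousel (a joint): angle of the table (rad), 0 in its first hole, growing anticlockwise as seen from above; the neighbouring holes are at +1.047 and -1.047. Unlocked it turns with about 1 N at the plunger
- nozzle_tip (a point): mouth of the dispensing nozzle, a thin steel tip pointing down, 158 mm above the bench, right above one sleeve place, 55 mm from the table's axis
- open_tube: the uncapped tube: a tall clear glass tube without a cap, 14 mm wide and 103 mm long, loose in a sleeve next to the nozzle on the one or the other side. Origin at its bottom end (48 mm above the bench), z along it; it stands 151 mm above the bench at the top
- capped_tube_a: tube with an orange cap, 16 mm wide and 92 mm long, loose in the sleeve next to the nozzle on the other side. Origin at its bottom end, z along it; its top is 140 mm above the bench
- capped_tube_b: the same kind of orange-capped tube, loose in a sleeve on the plunger's side of the table
- capped_tube_c: the same kind of orange-capped tube, loose in the other sleeve on the plunger's side of the table
- carousel_base: the carousel's fixed housing: white, round, 280 mm across, 40 mm high; its top is an aluminium index plate with a ring of six holes (13 mm wide, 60 degrees apart, 115 mm from the axis) joined by a slot 7 mm wide. Origin on the table's axis at the bench, x towards the dispenser
- dispenser: the fixed dispensing head: a steel column 165 mm from the table's axis with an arm at 190 mm height that carries the nozzle; a steel line above it reaches 221 mm. Same origin and axes as the housing
- dropper_bottle: amber dropper bottle, 34 mm wide and 107 mm high, standing to the right of the carousel. Origin at the centre of its underside
- timer: white bench timer, 68 x 62 x 18 mm, lying to the left of the carousel. Origin at the centre of its underside
- specimen_pot_0: specimen pot with a red lid, 50 mm wide and 64 mm high, standing to the left of the carousel at the back. Origin at the centre of its underside

How it is judged (in metres and radians):
On the way, in this order (a step that is already met when the one before it is completed fails the run):
1. the plunger is pressed in far enough to free the table while the table is still at its first hole (value of joint plunger above 0.0098 m and value of joint carousel between -0.08 and 0.08 rad and contact force between the fingers and plunger above 1 N), for 0.1 s.
2. the table is turned between the two holes with the plunger in (value of joint plunger above 0.007 m and (value of joint carousel between 0.2 and 0.85 rad or value of joint carousel between -0.85 and -0.2 rad)), for 0.05 s.
3. the plunger has sprung up into the next hole with the uncapped tube under the nozzle (value of joint plunger below 0.002 m and horizontal distance between open_tube and nozzle_tip below 0.006 m), for 0.2 s.
At the end, for the whole second after the job is handed in: The table is locked one hole on (60 degrees, within 2.5), at rest, the plunger fully up (within 2 mm); the uncapped tube stands upright in its sleeve with its foot within 6 mm of the point under the nozzle, and the capped tubes stand upright in theirs (all of step 3 and (value of joint carousel between 1 and 1.09 rad or value of joint carousel between -1.09 and -1 rad) and velocity of joint carousel between -0.05 and 0.05 rad/s and angle between each of open_tube, capped_tube_a, capped_tube_c, capped_tube_b's own z axis and vertical below 0.12 rad); the robot touches nothing.
It fails at once if the robot touches a tube or lifts one by more than 12 mm in its sleeve (z of any of capped_tube_b, capped_tube_c, open_tube, capped_tube_a in the frame of carousel_base above 0.06 m or contact force between any of the arm, the fingers and open_tube above 0.5 N or contact force between any of the arm, the fingers and capped_tube_a above 0.5 N or contact force between any of the arm, the fingers and capped_tube_b above 0.5 N or contact force between any of the arm, the fingers and capped_tube_c above 0.5 N).
It fails at once if the robot touches the dispenser (contact force between any of the arm, the fingers and dispenser above 1 N).
It fails at once if the plunger's button is gripped (both sides of its rim squeezed at once) or pressed with more than 60 N (contact force between the fingers and plunger above 60 N or (contact force between the fingers and plunger_c1 above 4 N and contact force between the fingers and plunger_c6 above 4 N) or (contact force between the fingers and plunger_c2 above 4 N and contact force between the fingers and plunger_c7 above 4 N) or (contact force between the fingers and plunger_c3 above 4 N and contact force between the fingers and plunger_c8 above 4 N) or (contact force between the fingers and plunger_c4 above 4 N and contact force between the fingers and plunger_c9 above 4 N) or (contact force between the fingers and plunger_c5 above 4 N and contact force between the fingers and plunger_c10 above 4 N)).
It fails at once if the table is turned past the next hole by more than a quarter of the way to the one after (value of joint carousel above 1.31 rad or value of joint carousel below -1.31 rad).
It fails at once if a thing beside the carousel is moved by more than 20 mm (distance of any of dropper_bottle, timer, specimen_pot_0 from where it was at the start of the episode above 0.02 m).
It also fails if it takes over 38 s, if anything falls off the work surface, if the arm or the gripper's body presses on something with over 40 N, if the wrist force passes 120 N, or if a joint passes its speed limit or range.

ROBOT

A 6-joint arm with a two-finger parallel gripper is mounted at the origin on a cart in front of the work surface, level with it; the furniture and walls round the work are solid. World frame = base frame: x ahead of the robot, y to its left, z up, the work surface at z = 0. Lengths are in mm, angles in rad, forces in N, time in s.
With the tool pointing down it reaches from about 250 to 800 mm from the base axis. Payload 8.5 kg.
Tool frame: the origin (TCP) lies between the finger pads; the fingertips stand 22 mm ahead of it and the grasp point (between the pads) lies 3 mm ahead of it; z points along the fingers, y is the line along which they close (so a half turn about z gives the same grasp; the last joint's range is limited). The gripper opens to 85 mm and grips with 20 to 120 N. Pads are 22 mm wide; open, the fingers measure 114 mm over their backs; the gripper's body (76 mm by 85 mm) begins 54 mm behind the grasp point. The pads swing forward as they close: fully open they stand 13 mm farther back than shut.
Start: joints at [1.144, 0.238, -0.013, 1.319, 0, 1.571], TCP at [217.31, 477.868, 253.276] pointing down, gripper open.
Joint ranges: [-2.66, 2.66], [-1.03, 1.9], [-1.14, 1.46], [-1.82, 2.27], [-1.45, 1.34], [-3.14, 3.14]. Speed limits (rad/s): [2.22, 2.22, 2.79, 3.14, 3.14, 3.14].

INTERFACE

Orientations are given as a rotation vector (axis times angle).
In Python, from workcell import bot gives the robot as it stands.
- The arm moves only by the tool move_arm, never from a script. Its argument "moves" is a list of rows, each a list of 7 numbers: the closure, from 0 (fully open) to 1 (shut), then the shift along the tool's x, y, z in mm, then the turn, a rotation vector about the tool's x, y, z in degrees. A call has 1 to 20 rows; each row is the pose to reach, as a shift and turn from the pose commanded when the call began, along the tool's axes at that moment; what a row does not reach only later rows make up. A row lasts 1/12 s, in which the tool goes at most 41.7 mm and 7.16 degrees, less where a joint would pass 70% of its speed; a pose out of reach is approached as far as the arm can. A call with a gripper value outside its range is refused whole. The fingers move at their own pace and stop on an object; the grip force is fixed at half the most. Time passes only in rows, so rows that repeat a pose let the fingers close. It gives the time, the measured TCP pose, the force, the opening and the grip force at its end, in the units of the state.
- bot.observe(): the state, without advancing time (a new reading comes with each control period).
- bot.read_camera(name): name is "scene" or "top" or "wrist"; returns a dict with "color" (480x640x3 uint8, blue, green, red), "K" (3x3 intrinsics, pixels), "k1" (the pictures are not rectified: a ray, as slopes to the right and down, at radius r is drawn at 1 + k1 r^2 times it, then the intrinsics apply), "world_to_cam" (4x4, takes a point from world to camera coordinates); the wrist camera has in their place "mount" (4x4, takes a point from camera to tool coordinates, whose origin is the TCP and whose axes are the flange's). Camera axes: x right, y up, looking along -z (the intrinsics and any distortion apply to the point x, -y, -z); pixel columns grow to the right and rows downward; lengths in mm; the calibration is good to about 2 mm. A picture is of the moment at which its call begins: read the wrist's pose just before it. There is no depth.
- bot.close_job(): hands the job in; it is judged then, once.
The state is a dict: "time_s": time; "joint_positions": joint angles; "joint_vel": joint speeds; "tau": joint torques, N m; "eef_pos": TCP position; "eef_rot": TCP orientation; "force": force on the tool from outside, world axes, zero at the start; "torque": the same for the moment, N m; "opening": finger opening in mm; "finger_force": force on a finger pad.
Only numpy, scipy, OpenCV 4.12 (cv2) and the standard library are available. Lean on these libraries where they do the work, as an engineer would, in place of code of your own. Each camera call takes 0.05 s, during which the arm holds its last target. There are 200 camera calls.

## Working session

There is one attempt and no reset: what is moved stays moved. The work goes in short steps, Python scripts to look and compute and a tool call to move; the robot and the scene stay as the last step left them, time stands still between calls to the robot, and variables do not carry over. Pictures are saved under pics/ and viewed, at most 10 in all, crops included, and the job is handed in when it is done.

Besides the shell and the picture viewer there is one more tool, called after "Emit:" by a JSON object that holds its "name" and its "arguments". move_arm: Moves the arm, as the interface text tells. Its arguments: {"type":"object","properties":{"moves":{"type":"array","items":{"type":"array","items":{"type":"number"}}}},"required":["moves"]}

```bash
mkdir -p pics; ls
python3 - <<'E'
from workcell import bot
import cv2
s=bot.observe();print(s)
for n in("scene","top"):
    r=bot.read_camera(n);cv2.imwrite(f"pics/{n}0.png",r["color"]);print(n,r["K"],r["k1"],r["world_to_cam"])
E
```

```text
pics
{'time_s': 0.0, 'joint_positions': array([ 1.14401101e+00,  2.38739082e-01, -1.42775781e-02,  1.31920638e+00,
        1.62240446e-05,  1.57078205e+00]), 'joint_vel': array([-0.0002844 , -0.00032151, -0.0001606 , -0.00095237,  0.00048021,
       -0.00033514]), 'tau': array([ 2.97374427e-03, -5.38774645e+01,  3.46440840e+01,  1.82986341e-02,
        1.88938902e-04,  1.78006474e-05]), 'eef_pos': array([217.15176254, 477.54496306, 252.6904043 ]), 'eef_rot': array([-6.65227087e-01, -3.07002842e+00,  2.18462898e-03]), 'force': array([-0.08485886,  0.1987548 ,  0.30086981]), 'torque': array([-0.00277451,  0.00070576, -0.02572755]), 'finger_force': 0.0, 'opening': 85.18072836030902}
scene [[436.71159818   0.         319.11645254]
 [  0.         436.71159818 241.06748522]
 [  0.           0.           1.        ]] -0.0035281497689378114 [[ 4.35329581e-01 -9.00149557e-01 -1.47963437e-02 -1.74924463e+02]
 [ 3.78257292e-01  1.67968726e-01  9.10333965e-01 -2.93094020e+02]
 [-8.16951392e-01 -4.01892128e-01  4.13609889e-01 -5.03503700e+02]
 [ 0.00000000e+00  0.00000000e+00  0.00000000e+00  1.00000000e+00]]
top [[538.23926973   0.         318.69801261]
 [  0.         538.23926973 237.50300978]
 [  0.           0.           1.        ]] 0.009667473317768596 [[-1.90091736e-02 -9.99730560e-01  1.33213413e-02  6.53857566e+01]
 [ 9.97377195e-01 -1.80303839e-02  7.00973319e-02 -5.03241093e+02]
 [-6.98382560e-02  1.46188944e-02  9.97451205e-01 -1.17262041e+03]
 [ 0.00000000e+00  0.00000000e+00  0.00000000e+00  1.00000000e+00]]
```

View pics/scene0.png

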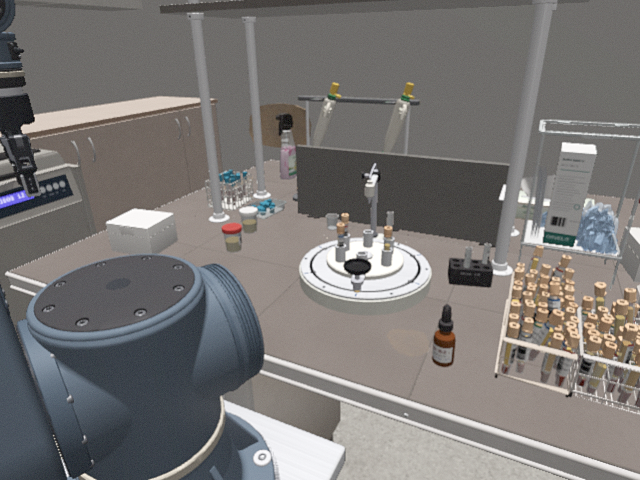

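View pics/top0.png

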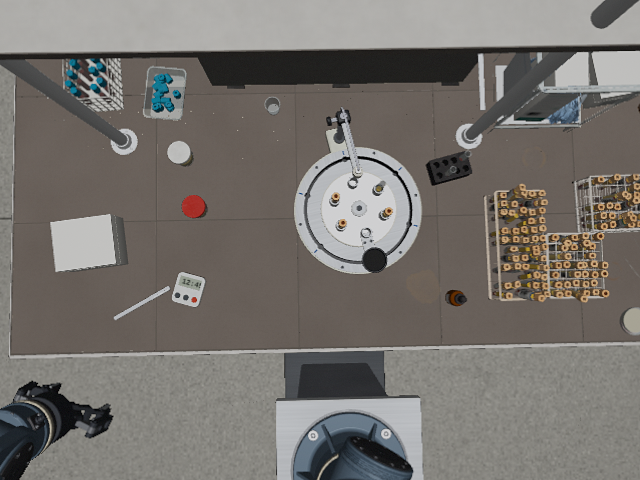

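The uncapped tube is at top-view pixel (379,188), to the right of the nozzle at (353,175), so the table has to turn anticlockwise. The plunger dish is at (374,260) and must go towards −y. The axis is near (359,209).

```bash
cat > h.py <<'E'
import numpy as np, cv2
from scipy.spatial.transform import Rotation as R
def ray(r,px,T):   # T: cam->world 4x4
    K=r["K"];d=np.array([r["k1"],0,0,0,0][:4],float)
    x,y=cv2.undistortPoints(np.array([[px]],float),K,d)[0,0]
    return T[:3,3],T[:3,:3]@np.array([x,-y,-1])
def on_plane(r,px,z,T=None):
    o,d=ray(r,px,np.linalg.inv(r["world_to_cam"]) if T is None else T)
    return o+d*(z-o[2])/d[2]
def tool_T(s):
    T=np.eye(4);T[:3,:3]=R.from_rotvec(s["eef_rot"]).as_matrix();T[:3,3]=s["eef_pos"];return T
def to_tool(s,dw): return R.from_rotvec(s["eef_rot"]).inv().apply(dw)
E
python3 - <<'E'
from workcell import bot
from h import *
r=bot.read_camera("top");im=r["color"];hsv=cv2.cvtColor(im,cv2.COLOR_BGR2HSV)
roi=np.zeros(im.shape[:2],np.uint8);roi[140:280,285:430]=255
def blobs(m,a):
    for c in cv2.findContours(m&roi,cv2.RETR_EXTERNAL,cv2.CHAIN_APPROX_NONE)[0]:
        if cv2.contourArea(c)>a: yield c
print("black")
for c in blobs(cv2.inRange(hsv,(0,0,0),(180,255,50)),150):
    e=cv2.fitEllipse(c);print(e,on_plane(r,e[0],98))
print("orange")
for c in blobs(cv2.inRange(hsv,(5,100,120),(22,255,255)),10):
    (x,y),q=cv2.minEnclosingCircle(c);print(x,y,q,on_plane(r,(x,y),140))
m=cv2.inRange(hsv,(0,0,120),(180,45,255));m=cv2.morphologyEx(m,cv2.MORPH_OPEN,np.ones((3,3)))
for c in blobs(m,5000):
    # fit circle on plate height using lower/side outline
    p=np.array([on_plane(r,q[0],40)[:2] for q in c.astype(float)])
    for _ in range(4):
        A=np.c_[2*p,np.ones(len(p))];s=np.linalg.lstsq(A,(p**2).sum(1),rcond=None)[0]
        rad=np.sqrt(s[2]+s[0]**2+s[1]**2);e=np.abs(np.hypot(*(p-s[:2]).T)-rad);p=p[e<max(4,np.median(e)*2)]
    print("housing",s[:2],rad,len(p))
print("disp",on_plane(r,(353,183),92))
s=bot.observe();print(R.from_rotvec(s["eef_rot"]).as_matrix())
print(bot.read_camera("wrist")["mount"])
E
```

```text
black
((374.31121826171875, 259.7080383300781), (22.597734451293945, 22.861268997192383), 74.56908416748047) [450.86813945 -56.27956167  98.        ]
orange
342.43939208984375 222.65151977539062 3.6944034099578857 [524.49394804  10.11136765 140.        ]
387.5 211.5 4.301262855529785 [545.20311992 -80.17027644 140.        ]
housing [564.47140847 -28.0402589 ] 123.93807501111887 857
disp [611.88228183 -16.6363714   92.        ]
[[-9.10299969e-01  4.13948945e-01 -4.87493134e-04]
 [ 4.13949232e-01  9.10299393e-01 -1.02385426e-03]
 [ 1.99413119e-05 -1.13381191e-03 -9.99999357e-01]]
[[ 6.83086495e-04  9.63122862e-01  2.69061119e-01  6.72310694e+01]
 [ 9.99999613e-01 -5.08711668e-04 -7.17808631e-04 -4.54803122e-01]
 [-5.54463373e-04  2.69061505e-01 -9.63122837e-01 -1.20917258e+02]
 [ 0.00000000e+00  0.00000000e+00  0.00000000e+00  1.00000000e+00]]
```

Emit:
{"name": "move_arm", "arguments": {"moves": [[1, -434, -389, 30, 0, 0, 72], [1, -434, -389, 30, 0, 0, 72], [1, -434, -389, 30, 0, 0, 72], [1, -434, -389, 30, 0, 0, 72], [1, -434, -389, 30, 0, 0, 72], [1, -434, -389, 30, 0, 0, 72], [1, -434, -389, 30, 0, 0, 72], [1, -434, -389, 30, 0, 0, 72], [1, -434, -389, 30, 0, 0, 72], [1, -434, -389, 30, 0, 0, 72], [1, -434, -389, 30, 0, 0, 72], [1, -434, -389, 30, 0, 0, 72], [1, -434, -389, 30, 0, 0, 72], [1, -434, -389, 30, 0, 0, 72], [1, -434, -389, 30, 0, 0, 72], [1, -434, -389, 30, 0, 0, 72], [1, -434, -389, 30, 0, 0, 72], [1, -434, -389, 30, 0, 0, 72]]}}

```text
time_s: 1.7
eef_pos: [450.8, -55.1, 223.3]
eef_rot: [-2.342, -2.094, 0.0]
force: [0.9, -0.3, -0.5]
opening: -0.0
finger_force: 0.0
```

Run:
```python
from workcell import bot
from h import *
s=bot.observe();r=bot.read_camera("wrist");im=r["color"];cv2.imwrite("pics/w1.png",im)
print(s["time_s"],s["eef_pos"],s["joint_positions"],s["force"],s["opening"]);print(tool_T(s)[:3,:3])
T=tool_T(s)@r["mount"]
m=cv2.inRange(cv2.cvtColor(im,cv2.COLOR_BGR2HSV),(0,0,0),(180,255,50))
for c in cv2.findContours(m,cv2.RETR_EXTERNAL,cv2.CHAIN_APPROX_NONE)[0]:
    if cv2.contourArea(c)>1500:
        e=cv2.fitEllipse(c);print(e,on_plane(r,e[0],98,T))
```

```text
1.7 [450.84679832 -55.08492042 223.27225544] [-1.21653669e-01  1.30873587e-01 -2.27965358e-01  1.21253002e+00
  1.20000775e-04  1.56086911e+00] [ 0.86614523 -0.32376985 -0.53803755] -0.011150968763468338
[[ 1.11494220e-01  9.93764928e-01 -5.53846324e-04]
 [ 9.93765074e-01 -1.11494131e-01  1.88606070e-04]
 [ 1.25679483e-04 -5.71421620e-04 -9.99999829e-01]]
((334.63043212890625, 415.2727966308594), (165.8344268798828, 653.681396484375), 88.67987823486328) [ 447.22610766 -199.29009992   98.        ]
((321.55841064453125, 234.32656860351562), (67.4292221069336, 73.13715362548828), 96.24886322021484) [452.98573699 -54.71345192  98.        ]
((52.456790924072266, 167.20477294921875), (80.28190612792969, 230.15452575683594), 166.37754821777344) [282.65510225  10.21020399  98.        ]
```

View pics/w1.png

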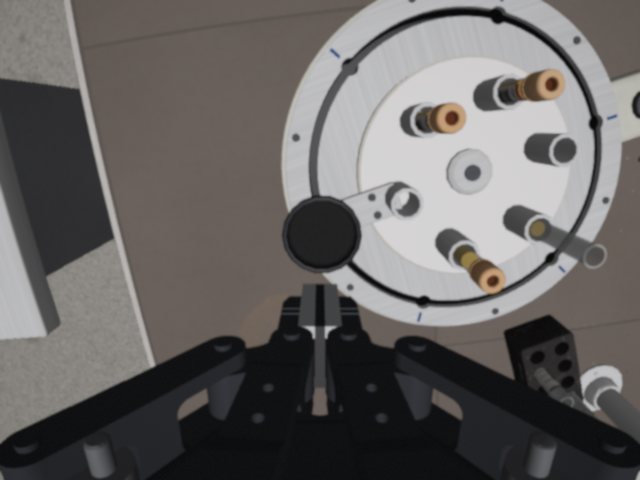

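The dish is centred at (321,234) and the hub at (470,172). The next hole anticlockwise is at (424,301), and the uncapped tube's sleeve is at about (527,223). I'll use the hole spots to get the axis.

Run:
```python
from workcell import bot
from h import *
s=bot.observe();r=bot.read_camera("wrist");T=tool_T(s)@r["mount"]
g=cv2.cvtColor(r["color"],cv2.COLOR_BGR2GRAY)
P=[]
for x,y in [(424,301),(551,258),(596,122),(498,15),(350,66)]:
    w=cv2.erode((g[max(y-12,0):y+13,x-12:x+13]<70).astype(np.uint8),np.ones((4,4)));
    q=cv2.moments(w,True);c=(x,y) if q["m00"]==0 else (x-12+q["m10"]/q["m00"],max(y-12,0)+q["m01"]/q["m00"])
    P.append(on_plane(r,c,40,T)[:2]);print(c,q["m00"],P[-1])
P=np.array(P);A=np.c_[2*P,np.ones(5)];z=np.linalg.lstsq(A,(P**2).sum(1),rcond=None)[0]
print(z[:2],np.sqrt(z[2]+z[0]**2+z[1]**2))
print(np.degrees(np.arctan2(*(P-z[:2]).T[::-1])))
```

```text
(422.93939393939394, 301.6060606060606) 66.0 [ 531.72189768 -139.29092896]
(551.9024390243902, 257.4390243902439) 41.0 [ 644.61520011 -111.98909328]
(594.9032258064516, 122.74193548387098) 93.0 [676.72823573  -2.87890954]
(497.5570469798658, 16.416107382550337) 149.0 [597.89844748  80.21509191]
(348.0, 62.333333333333336) 3.0 [485.16583578  57.67792994]
[563.46670756 -28.84075072] 115.67464774463254
[-106.03533558  -45.69737987   12.91032813   72.47775064  132.14562883]
```

Emit:
{"name": "move_arm", "arguments": {"moves": [[1, 0, 1, 35, 0, 0, 0], [1, 0, 1, 70, 0, 0, 0], [1, 0, 1, 95, 0, 0, 0], [1, 0, 1, 105, 0, 0, 0], [1, 0, 1, 110, 0, 0, 0], [1, 0, 1, 113, 0, 0, 0], [1, 0, 1, 115, 0, 0, 0], [1, 0, 1, 117, 0, 0, 0], [1, 0, 1, 117, 0, 0, 0], [1, 0, 1, 117, 0, 0, 0]]}}

```text
time_s: 2.63
eef_pos: [452.5, -55.9, 107.3]
eef_rot: [2.342, 2.093, 0.001]
force: [-3.7, 0.7, 5.4]
opening: 0.1
finger_force: 2.7
```

Emit:
{"name": "move_arm", "arguments": {"moves": [[1, 0, 0, 3, 0, 0, 0], [1, 0, 0, 6, 0, 0, 0], [1, 0, 0, 8, 0, 0, 0], [1, 0, 0, 10, 0, 0, 0], [1, 0, 0, 10.5, 0, 0, 0], [1, 0, 0, 10.5, 0, 0, 0], [1, 0, 0, 10.5, 0, 0, 0]]}}

```text
time_s: 3.22
eef_pos: [452.8, -56.1, 97.2]
eef_rot: [2.342, 2.092, 0.001]
force: [-4.7, -0.1, 11.1]
opening: -0.0
finger_force: 5.0
```

Run:
```python
from workcell import bot
from h import *
s=bot.observe();r=bot.read_camera("wrist");cv2.imwrite("pics/w2.png",r["color"])
print(s["eef_pos"],s["force"],s["torque"]); Rt=tool_T(s)[:3,:3]
ax=np.array([563.5,-28.8]);p=np.array([451.5,-55.1])-ax
for a in range(6,67,6):
    c,n=np.cos(np.radians(a)),np.sin(np.radians(a));q=np.array([[c,-n],[n,c]])@p-p
    print(a,np.round(Rt.T@np.r_[q,0],1))
```

```text
[452.76942989 -56.13295202  97.22901724] [-4.7222322  -0.08341022 11.14859193] [-0.14328565  1.05683544 -0.01338229]
6 [-11.1   4.6   0. ]
12 [-21.7  10.4   0. ]
18 [-31.6  17.3   0. ]
24 [-40.7  25.1   0.1]
30 [-49.   33.9   0.1]
36 [-56.3  43.4   0.1]
42 [-62.5  53.7   0.1]
48 [-67.7  64.6   0.1]
54 [-71.7  76.    0.2]
60 [-74.5  87.7   0.2]
66 [-76.   99.6   0.2]
```

View pics/w2.png

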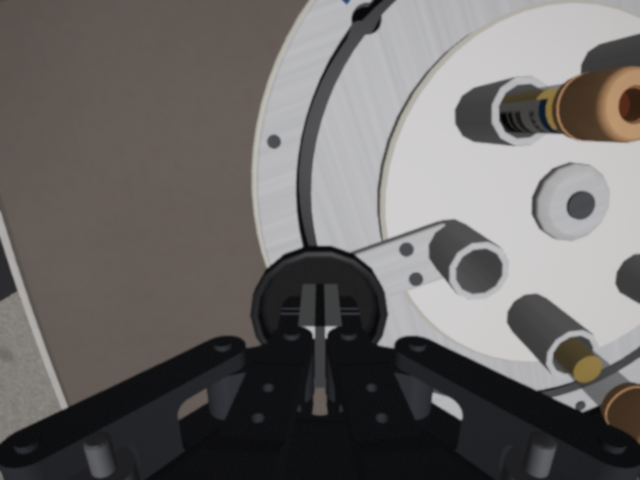

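Emit:
{"name": "move_arm", "arguments": {"moves": [[1, -5.7, 2.1, 0, 0, 0, 0], [1, -11.1, 4.6, 0, 0, 0, 0], [1, -16.5, 7.4, 0, 0, 0, 0], [1, -21.7, 10.4, 0, 0, 0, 0], [1, -26.7, 13.7, 0, 0, 0, 0], [1, -31.6, 17.3, 0, 0, 0, 0], [1, -36.2, 21.1, 0, 0, 0, 0], [1, -40.7, 25.1, 0, 0, 0, 0], [1, -45, 29.4, 0, 0, 0, 0], [1, -49, 33.9, 0, 0, 0, 0], [1, -52.8, 38.6, 0, 0, 0, 0], [1, -56.3, 43.4, 0, 0, 0, 0], [1, -59.5, 48.5, 0, 0, 0, 0], [1, -62.5, 53.7, 0, 0, 0, 0], [1, -65.2, 59.1, 0, 0, 0, 0], [1, -67.7, 64.6, 0, 0, 0, 0], [1, -69.8, 70.2, 0, 0, 0, 0], [1, -71.7, 76, 0, 0, 0, 0], [1, -71.7, 76, 0, 0, 0, 0], [1, -71.7, 76, 0, 0, 0, 0]]}}

```text
time_s: 4.93
eef_pos: [522.4, -136.3, 98.1]
eef_rot: [2.339, 2.09, 0.005]
force: [0.0, 0.3, 9.8]
opening: 0.1
finger_force: 4.9
```

Run:
```python
from workcell import bot
from h import *
s=bot.observe();print(s["eef_pos"],s["force"])
r=bot.read_camera("wrist");cv2.imwrite("pics/w3.png",r["color"])
```

```text
[ 522.37760576 -136.29655811   98.10361882] [9.45046699e-03 2.99792159e-01 9.77324073e+00]
```

View pics/w3.png

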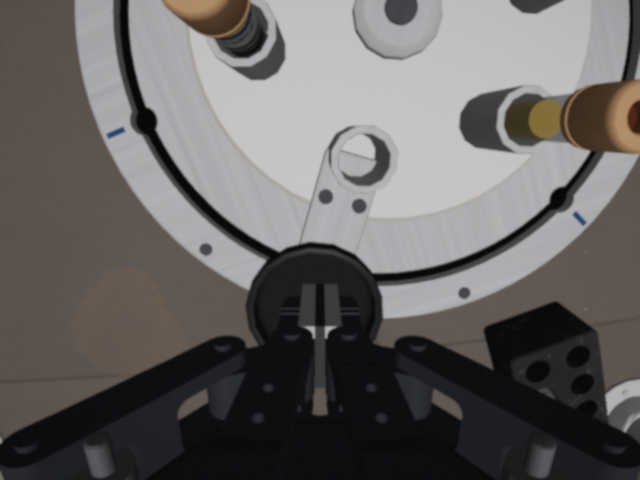

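The table has turned most of the way. The inner sleeve's rim is at (363,158) here and was at about (478,271) before. I'll work out the table angle from the two.

Run:
```python
from workcell import bot
from h import *
s=bot.observe();r=bot.read_camera("wrist")
ax=np.array([563.5,-28.8])
for pos,px,px2 in (([452.8,-56.1,97.2],(478,271),(318.5,310)),(s["eef_pos"],(363,158),(314.5,308))):
    T=tool_T(s);T[:3,3]=pos;T=T@r["mount"]
    for q,z in((px,92),(px2,84)):
        v=on_plane(r,q,z,T)[:2]-ax;print(v+ax,np.hypot(*v),np.degrees(np.arctan2(v[1],v[0]))%360)
T=tool_T(s)@r["mount"]
print([on_plane(r,q,40,T)[:2] for q in((147,121),(559,198))])
h=np.array([530.3,-138.9]);print(s["eef_pos"][:2]-h)
```

```text
[511.23779547 -42.69455028] 54.07768994223702 194.88838185287668
[453.51529106 -54.81506555] 113.01955510335176 193.30778620317756
[543.65674221 -79.77761827] 54.70349572426092 248.73130993570527
[ 521.54030217 -134.39892995] 113.62988272722302 248.32961855135767
[array([454.2184824 , -56.24141926]), array([ 642.56505091, -112.60264838])]
[-8.00619772  2.66802611]
```

Emit:
{"name": "move_arm", "arguments": {"moves": [[1, -0.6, 3, 0, 0, 0, 0], [1, -1.2, 6, 0, 0, 0, 0], [1, -1.7, 8, 0, 0, 0, 0], [1, -1.9, 9.2, 0, 0, 0, 0], [1, -1.9, 9.2, 0, 0, 0, 0], [1, -1.9, 9.2, -2, 0, 0, 0], [1, -1.9, 9.2, -4, 0, 0, 0], [1, -1.9, 9.2, -6, 0, 0, 0], [1, -1.9, 9.2, -6, 0, 0, 0], [1, -1.9, 9.2, -6, 0, 0, 0]]}}

```text
time_s: 5.87
eef_pos: [530.8, -139.1, 104.0]
eef_rot: [2.34, 2.09, 0.004]
force: [1.1, -0.8, 6.6]
opening: 0.1
finger_force: 3.5
```

Travel is now about 7 mm and the spring still pushes on the fingertips, so the plunger is entering the hole. I'll withdraw straight up.

Emit:
{"name": "move_arm", "arguments": {"moves": [[1, 0, 0, -2, 0, 0, 0], [1, 0, 0, -4, 0, 0, 0], [1, 0, 0, -6, 0, 0, 0], [1, 0, 0, -8, 0, 0, 0], [1, 0, 0, -12, 0, 0, 0], [1, 0, 0, -20, 0, 0, 0], [1, 0, 0, -40, 0, 0, 0], [1, 0, 0, -70, 0, 0, 0], [1, 0, 0, -100, 0, 0, 0], [1, 0, 0, -110, 0, 0, 0], [1, 0, 0, -110, 0, 0, 0]]}}

```text
time_s: 6.78
eef_pos: [529.7, -139.0, 214.7]
eef_rot: [2.34, 2.091, 0.003]
force: [-0.2, -0.1, -0.3]
opening: -0.0
finger_force: 0.0
```

Run:
```python
from workcell import bot
from h import *
s=bot.observe();print(s["time_s"],s["eef_pos"],s["force"])
r=bot.read_camera("wrist");im=r["color"];T=tool_T(s)@r["mount"]
m=cv2.inRange(cv2.cvtColor(im,cv2.COLOR_BGR2HSV),(0,0,0),(180,255,50))
for c in cv2.findContours(m,cv2.RETR_EXTERNAL,cv2.CHAIN_APPROX_NONE)[0]:
    if 1500<cv2.contourArea(c)<8000:
        e=cv2.fitEllipse(c);p=on_plane(r,e[0],98,T);v=p[:2]-[563.5,-28.8];print(e,p,np.hypot(*v),np.degrees(np.arctan2(v[1],v[0]))%360-193.2)
cv2.imwrite("pics/w4.png",im)
cv2.imwrite("pics/t4.png",cv2.resize(bot.read_camera("top")["color"][130:290,270:450],None,fx=3.5,fy=3.5))
```

```text
6.7833 [ 529.6920945  -138.9817689   214.70624776] [-0.19500392 -0.14783829 -0.34152885]
((319.06231689453125, 237.29379272460938), (69.47510528564453, 73.77667236328125), 90.30274963378906) [ 530.78516646 -138.20589741   98.        ] 114.19242847464537 60.15214767695488
```

View pics/w4.png

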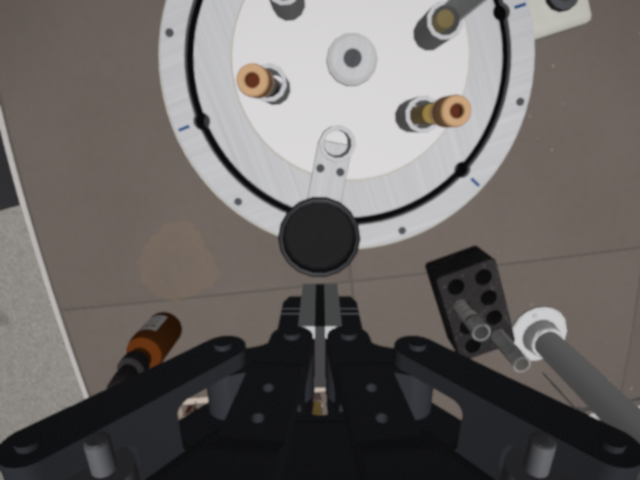

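View pics/t4.png

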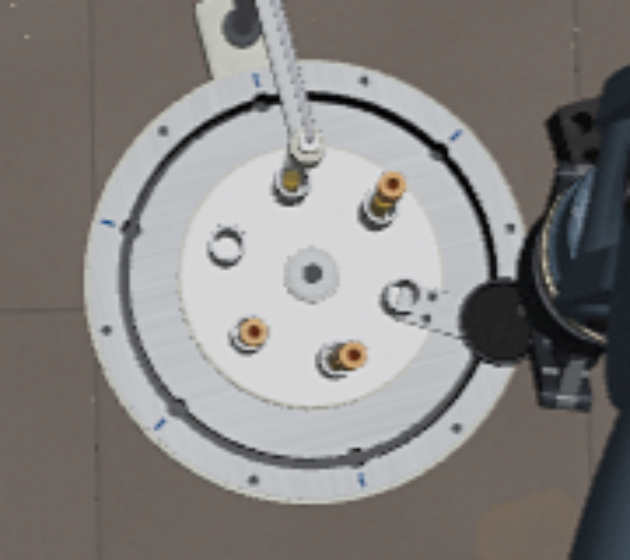

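The wrist view shows the dish at (319,237), a turn of 60.15°. The top view shows the uncapped tube under the nozzle and the capped tubes in their sleeves, so I'm handing in.

```bash
python3 -c "
from workcell import bot
print(bot.close_job())"
```

```text
the job is handed in; nothing more can be done
None
```

The job is handed in: the carousel is turned one hole anticlockwise (measured 60.15°), the uncapped tube stands under the nozzle in the images, and the fingers are clear; that the plunger is fully up I inferred from its spring force on release.

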